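# Screw the feed cap onto the grinder until its chute faces front

### The job

Put the loose feed cap on the grinder's threaded neck and screw it on clockwise, so that the thread holds it down against the rubber seal and its chute ends up pointing straight to the grinder's front, over the outlet nose, then let go of it. The thread has no stop and its beginning is hard to see, so feel for the place where the cap drops in, and press and turn gently, without forcing it. Leave the other things where they stand.

Things in the scene. Friction and masses are not known exactly. Their poses are not given: they have to be found in the camera images.
- grinder: White box-shaped grinder fixed to the worktop, 124 (x) x 116 (y) x 95 mm high, with a steel outlet nose on its front face. Origin: on the worktop, under the axis of the neck; z up, its front is its own -x. On its flat top (deck, z = 95 mm), about its z axis, stand a rubber seal disc and a threaded neck. More than 35 N between cap and grinder is too much.
- outlet (a point): Tip of the steel outlet nose, at the middle of the grinder's front, 87 mm ahead of the neck's axis, 50 mm above the worktop: the side to which the cap's chute must finally point.
- seal_top (a point): Centre of the upper face of the sprung rubber seal disc, 68 mm across, 6 mm above the deck. It starts to give at about 4.5 N, then 1.5 N more per mm, with 5.5 mm of travel. The cap standing on it, not screwed in, has its origin at this height; screwed to the final direction 1 to 4 mm lower.
- neck_top (a point): Centre of the top of the upright neck, 24 mm above the deck. The neck is 39 mm across, coned at the tip (27 mm across at the very top, full width 6 mm lower).
- thread (a point): Mid-height of the two-start thread round the neck, 49 mm across, ridges 3 mm thick with two opposite 32-degree gaps for the lugs. Where the gaps lie is hidden: the cap drops in 23 to 81 degrees (varies; +-8 degrees of play) anticlockwise, from above, of its final direction. Up to 40 degrees short of that (clockwise) its lugs ride on the ridges and it stands 3 to 6.5 mm above the seal.
- lugs (a point): Point on the cap's axis at the lower faces of its two opposite inner lugs, 2.5 mm above the rim; lugs 16 degrees wide, 43 mm apart. Dropped in, press 1 to 2 mm into the seal and turn clockwise: within 8 to 20 degrees they slip under the ridges, then 25 degrees draw the cap down 0.8 mm. Friction holds it where left; the thread runs on 40 degrees or more past the final direction, no stop.
- feed_cap: Loose grey plastic cap, 150 g, upright on the worktop: ribbed round skirt 62 mm across (bore 53), flat top 32 mm high, finger bar on top, trough-like chute at one side. Origin: centre of the skirt's lower rim; z up; the chute points along its own -x and lies 10 to 24 mm above the rim.
- finger_bar (a point): Centre of the upright finger bar on the cap, 45 mm above the rim and 3 mm from the axis along +x. The bar is 46 mm long in x, 13 mm wide in y, and spans 31 to 59 mm above the rim; grip it across y.
- chute_tip (a point): Outer end of the chute floor, 57 mm from the cap's axis along the cap's -x, 12 mm above the rim.
- patterned_mug: Bystander: white patterned mug with handle, 92 x 127 x 93 mm; origin under its centre.
- short_tin: Bystander: short food tin, 76 mm across, 58 mm high; origin under its centre.
- spice_shaker: Bystander: small spice shaker, 45 mm across, 106 mm high; origin under its centre.
- small_jar: Bystander: small lidded glass jar, 71 mm across, 88 mm high; origin under its centre.
- spoon: Bystander: spoon with wooden handle, 179 mm long, lying flat; origin under its centre.

How it is judged:
By the outcome, as a careful person would: the job done as asked, in the order asked, and still so for the second after the job is handed in, with the robot touching nothing.
It also fails if it takes over 67 s, if anything falls off the work surface, if the arm or the gripper's body presses on something with over 40 N, if the wrist force passes 120 N, or if a joint passes its speed limit or range.

### The arm

A 6-joint arm with a two-finger parallel gripper is mounted at the origin on a cart in front of the work surface, level with it; the furniture and walls round the work are solid. World frame = base frame: x ahead of the robot, y to its left, z up, the work surface at z = 0. Lengths are in m, angles in rad, forces in N, time in s.
With the tool pointing down it reaches from about 0.25 to 0.8 m from the base axis. Payload 3.9 kg.
Tool frame: the origin (TCP) lies on the mounting face of the last link; the fingertips stand 173 mm ahead of it and the grasp point (between the pads) lies 155 mm ahead of it; z points along the fingers, y is the direction in which the jaws open and shut (so a half turn about z gives the same grasp; the last joint's range is limited). The gripper opens to 85 mm and grips with 20 to 120 N. Pads are 22 mm wide; open, the fingers measure 114 mm over their backs; the gripper's body (76 mm by 85 mm) begins 54 mm behind the grasp point. The pads swing forward as they close: fully open they stand 13 mm farther back than shut.
Start: joints at [-1.107, 0.26, -0.138, 1.173, 0, 1.571], TCP at [0.235, -0.47, 0.405] pointing down, gripper open.
Joint ranges: [-2.78, 2.78], [-0.83, 1.72], [-1.28, 1.37], [-1.9, 2.12], [-1.57, 1.48], [-3.14, 3.14]. Speed limits (rad/s): [2.57, 2.57, 3.14, 3.14, 3.14, 3.14].

### API

Orientations are given as a unit quaternion [w, x, y, z].
In Python, from station import r gives the robot as it stands.
- The arm moves only by the tool jog_arm, never from a script. Its argument "targets" is a list of rows, each a list of 7 numbers: the turn, a rotation vector about the tool's x, y, z in units of 5 degrees (1.0 is 5 degrees), then the shift along the tool's x, y, z in units of 40 mm (1.0 is 40 mm), then the opening in per cent of the stroke, from 0 (shut) to 100 (fully open). A call has 1 to 20 rows; each row shifts and turns the commanded pose from where the row before left it, along the tool's axes as they then stand; what a row does not reach is not made up. A row lasts 1/10 s, in which the tool goes at most 50 mm and 8.59 degrees, less where a joint would pass 70% of its speed; a pose out of reach is approached as far as the arm can. A call is refused whole if a number of a shift passes 1 or a number of a turn 1, either way. A call with a gripper value outside its range is refused whole. The fingers move at their own pace and stop on an object; the grip force is fixed at half the most. Time passes only in rows, so rows that do not move let the fingers close. It gives the time, the measured TCP pose, the force and the opening at its end, in the units of the state.
- r.get_state(): the state, without advancing time (a new reading comes with each control period).
- r.get_image(name): name is "side" or "top" or "wrist"; returns a dict with "frame" (480x640x3 uint8, blue, green, red), "range_z" (480x640 float32, m along the optical axis (not along the pixel's ray), 0 where there is no reading), "K" (3x3 intrinsics, pixels), "extrinsics" (4x4, takes a point from camera to world coordinates); the wrist camera has in their place "tool_from_camera" (4x4, takes a point from camera to tool coordinates, whose origin is the TCP and whose axes are the flange's). Camera axes: x right, y down, z forward; pixel columns grow to the right and rows downward; lengths in m; the calibration is good to about 2 mm. A picture is of the moment at which its call begins: read the wrist's pose just before it.
- r.job_done(): hands the job in, once; it reports no verdict.
Trained networks look in a picture, given as the dict that the camera call returned (one of the last four; its "shot" number tells which), for a name from the list of things; names that differ only in an ending like _2 or _b are one class to them, and where a whole thing is asked for, a point or a joint stands for the part that bears it (a point fixed in the world has none). Each returns a list of dicts, best first, with "p" (0 to 1); they miss things now and then, are a little off and sometimes report something else, mostly with a low value. They report only what shows in the picture. A call takes as long as a camera call.
- r.trace(target, picture): "mask" (480x640 bool, what is visible of it).
- r.place_of(target, picture): "position" ([x, y, z] in m, in the coordinates of the camera as it stood for that picture, good to about 4 mm: a listed point, or the origin of a listed thing).
The state is a dict: "time": time; "joint_positions": joint angles; "qd": joint speeds; "tau": joint torques, N m; "tool_pos": TCP position; "tool_rot": TCP orientation; "ft_force": force on the tool from outside, world axes, zero at the start; "torque": the same for the moment, N m; "opening": opening from 0.0 (shut) to 1.0 (fully open).
Only numpy, scipy, OpenCV 4.12 (cv2) and the standard library are available. Lean on these libraries where they do the work, as an engineer would, in place of code of your own. Each camera call takes 0.05 s, during which the arm holds its last target.

## Working session

There is one attempt and no reset: what is moved stays moved. The work goes in short steps, Python scripts to look and compute and a tool call to move; the robot and the scene stay as the last step left them, time stands still between calls to the robot, and variables do not carry over. Pictures are saved under pics/ and viewed, and the job is handed in when it is done.

Besides the shell and the picture viewer there is one more tool, called after "Call:" as a command line: name --pt "numbers of a row" for each row, then --argument value for the rest. jog_arm: Moves the arm, as the interface text tells. Its arguments: {"type":"object","properties":{"targets":{"type":"array"}},"required":["targets"]}

```bash
ls; mkdir -p pics
cat > h.py <<'E'
import numpy as np, cv2
from station import r
from scipy.spatial.transform import Rotation as R
def pose(s=None):
    s=s or r.get_state(); T=np.eye(4); q=s["tool_rot"]
    T[:3,:3]=R.from_quat([q[1],q[2],q[3],q[0]]).as_matrix(); T[:3,3]=s["tool_pos"]; return T
def cam(name):
    T=pose(); d=r.get_image(name)
    E=d["extrinsics"] if "extrinsics" in d else T@d["tool_from_camera"]
    return d,np.array(E)
def w(E,p): return (E@np.append(p,1))[:3]
E
python3 - <<'E'
from h import *
s=r.get_state(); print(s)
for n in ["side","top"]:
    d,E=cam(n); cv2.imwrite(f"pics/{n}0.png",d["frame"])
    for t in ["grinder","outlet","seal_top","neck_top","feed_cap","finger_bar","chute_tip","patterned_mug","short_tin","spice_shaker","small_jar","spoon"]:
        o=r.place_of(t,d)
        print(n,t,[(round(x["p"],2),np.round(w(E,x["position"]),4).tolist()) for x in o[:2]])
print(r.get_state()["time"])
E
```

```text
pics
{'time': 0.0, 'joint_positions': array([-1.10696095e+00,  2.60699501e-01, -1.39362731e-01,  1.17268269e+00,
        2.04895332e-05,  1.57078004e+00]), 'qd': array([-1.19402877e-03,  6.32200722e-05, -5.16725555e-04,  6.48182135e-04,
        1.18533815e-03,  1.05797602e-03]), 'tau': array([ 9.11208863e-04, -4.05677247e+01,  2.53922242e+01,  1.88667158e-02,
        4.77184687e-05, -3.05616140e-06]), 'tool_pos': array([ 0.23472983, -0.46923264,  0.40385884]), 'tool_rot': array([-9.50568761e-04,  9.73225083e-01,  2.29852100e-01, -2.13958327e-04]), 'ft_force': array([ 0.79157772, -0.0993491 ,  0.07042477]), 'torque': array([0.01794348, 0.02946584, 0.00524418]), 'opening': 0.9999126645471621}
side grinder []
side outlet [(0.86, [0.4089, -0.2012, 0.0457]), (0.21, [0.4401, 0.5374, 0.0021])]
side seal_top [(0.87, [0.4931, -0.2131, 0.1008]), (0.29, [0.4105, -0.1995, 0.0452])]
side neck_top [(0.91, [0.4972, -0.2151, 0.1166]), (0.23, [0.4412, 0.5397, 0.0012])]
side feed_cap [(0.59, [0.4444, 0.0937, -0.0017])]
side finger_bar [(0.83, [0.4408, 0.096, 0.0445])]
side chute_tip [(0.73, [0.3849, 0
[... 271 characters left out ...]
.3975, -0.3145, 0.0007])]
side spoon [(0.61, [0.4423, 0.5363, -0.0008])]
top grinder [(0.73, [0.4928, -0.2176, 0.0022]), (0.56, [0.4348, 0.0939, 0.0023])]
top outlet [(0.29, [0.4391, 0.5349, 0.0])]
top seal_top [(0.79, [0.4936, -0.2147, 0.1019])]
top neck_top [(0.79, [0.4977, -0.2166, 0.1156])]
top feed_cap [(0.92, [0.4359, 0.0903, 0.0002]), (0.24, [0.4466, 0.413, -0.0001])]
top finger_bar []
top chute_tip [(0.91, [0.3886, 0.1221, 0.011])]
top patterned_mug [(0.91, [0.4489, 0.4103, -0.0029]), (0.7, [0.4403, 0.5355, 0.0032])]
top short_tin [(0.82, [0.3947, -0.3122, 0.0035])]
top spice_shaker [(0.63, [0.3812, -0.0277, -0.0031])]
top small_jar []
top spoon [(0.92, [0.4393, 0.5376, -0.001])]
1.3
```

View images.

View pics/side0.png

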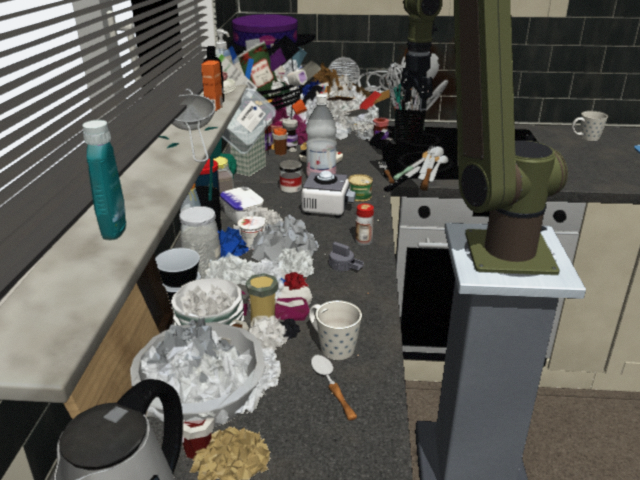

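View pics/top0.png

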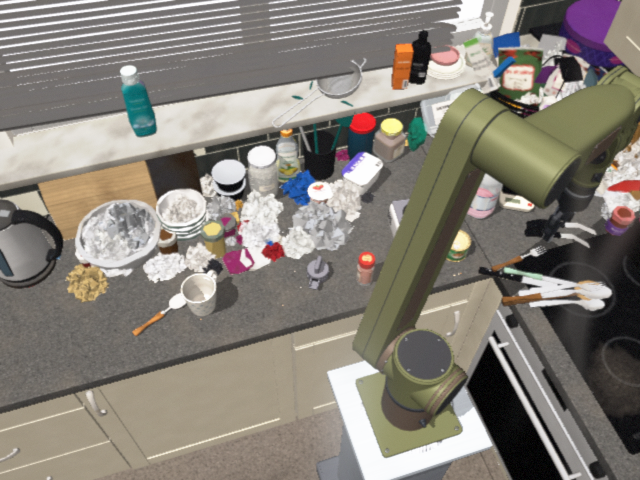

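```bash
cat >> h.py <<'E'
def cloud(d,E):
    z=d["range_z"]; v,u=np.mgrid[0:480,0:640]; K=np.array(d["K"]); m=z>0
    P=np.stack([(u-K[0,2])/K[0,0]*z,(v-K[1,2])/K[1,1]*z,z],-1)
    return P@E[:3,:3].T+E[:3,3], m
def plan(p,yaw=None,T=None):
    """tool axes shift (mm, units) and turn to reach TCP p with tool x at yaw deg"""
    T=pose() if T is None else T
    d=T[:3,:3].T@(np.array(p)-T[:3,3]); print("tool pos",T[:3,3].round(4),"yaw",round(np.degrees(np.arctan2(T[1,0],T[0,0])),2),"shift units",(d/.04).round(2))
    if yaw is not None:
        c,s=np.cos(np.radians(yaw)),np.sin(np.radians(yaw))
        G=np.array([[c,s,0],[s,-c,0],[0,0,-1.]])
        rv=R.from_matrix(T[:3,:3].T@G).as_rotvec(); print("turn units",(np.degrees(rv)/5).round(2), "shift after turn",(G.T@(np.array(p)-T[:3,3])/.04).round(2))
E
python3 - <<'E'
from h import *
for n in ["side","top"]:
    d,E=cam(n); P,m=cloud(d,E)
    for x0 in np.arange(.2,.8,.1):
        row=[]
        for y0 in np.arange(-.6,.3,.1):
            k=m&(P[...,0]>x0)&(P[...,0]<x0+.1)&(P[...,1]>y0)&(P[...,1]<y0+.1)&(P[...,2]<.6)
            row.append(round(float(np.percentile(P[k][:,2],98)),2) if k.sum()>5 else None)
        print(n,round(x0,1),row)
d,E=cam("wrist"); cv2.imwrite("pics/w0.png",d["frame"])
print(np.array(d["tool_from_camera"]).round(3),d["K"])
plan([.48,-.2,.42],-10)
plan([.40,.05,.42],-30)
E
```

```text
side 0.2 [0.34, 0.55, 0.32, None, None, None, None, None, -0.0]
side 0.3 [0.12, 0.11, 0.06, 0.06, 0.0, 0.11, 0.01, 0.02, 0.0]
side 0.4 [0.03, 0.21, 0.06, 0.12, 0.11, 0.09, 0.06, 0.05, 0.0]
side 0.5 [0.03, 0.27, 0.18, 0.12, 0.1, 0.07, 0.09, 0.05, 0.04]
side 0.6 [0.25, 0.24, 0.09, 0.0, 0.07, 0.08, 0.07, 0.07, 0.07]
side 0.7 [0.36, 0.29, 0.28, 0.28, 0.34, 0.33, 0.3, 0.28, 0.28]
side 0.8 [0.45, 0.55, 0.56, 0.56, 0.59, 0.59, 0.6, 0.58, 0.59]
top 0.2 [0.59, 0.52, 0.31, 0.01, None, None, 0.0, -0.0, -0.0]
top 0.3 [0.12, 0.1, 0.06, 0.05, None, 0.11, 0.0, 0.01, 0.0]
top 0.4 [0.03, 0.18, 0.06, None, 0.1, 0.01, 0.06, 0.04, 0.01]
top 0.5 [0.04, 0.1, None, 0.1, 0.1, 0.07, 0.09, 0.05, 0.04]
top 0.6 [0.25, None, 0.01, 0.01, 0.07, 0.08, 0.08, 0.06, 0.07]
top 0.7 [0.36, 0.31, 0.28, 0.31, 0.34, 0.33, 0.3, 0.28, 0.28]
top 0.8 [0.45, 0.49, 0.52, 0.52, 0.55, 0.57, 0.58, 0.58, 0.59]
[[-0.    -0.96  -0.28   0.072]
 [ 1.    -0.    -0.    -0.001]
 [ 0.    -0.28   0.96   0.032]
 [ 0.     0.     0.     1.   ]] [[361.19550168   0.         314.30755422]
 [  0.         361.19550168 238.05178223]
 [  0.           0.           1.        ]]
tool pos [ 0.2348 -0.4696  0.4047] yaw 26.57 shift units [ 8.5  -3.29 -0.38]
turn units [ 0.   -0.    7.31] shift after turn [ 4.87 -7.7  -0.38]
tool pos [ 0.2348 -0.4696  0.4047] yaw 26.57 shift units [ 9.5  -9.77 -0.38]
turn units [ 0.   -0.   11.31] shift after turn [ -2.92 -13.31  -0.38]
```

View pics/w0.png

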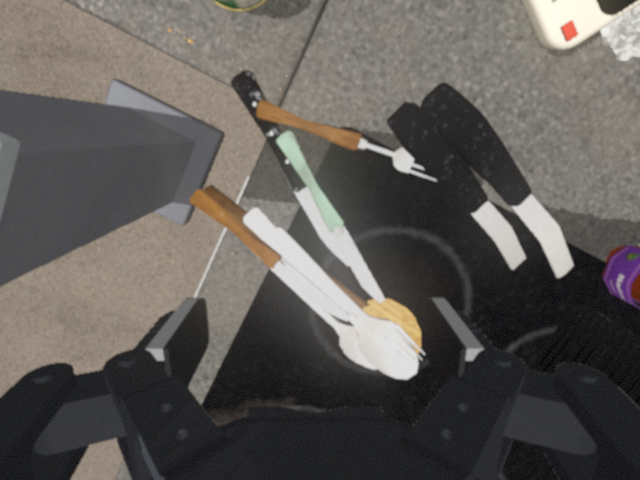

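Call:
jog_arm --pt "0 0 0 0.8 -0.3 -0.1 100" --pt "0 0 0 0.8 -0.3 -0.1 100" --pt "0 0 0 0.8 -0.3 -0.1 100" --pt "0 0 0 0.8 -0.3 -0.1 100" --pt "0 0 0 0.8 -0.3 -0.1 100" --pt "0 0 0 0.8 -0.3 -0.1 100" --pt "0 0 0 0.8 -0.3 -0.1 100" --pt "0 0 0 0.8 -0.3 -0.1 100" --pt "0 0 0 0.8 -0.3 -0.1 100" --pt "0 0 0 0 0 0 100" --pt "0 0 0 0 0 0 100"

```text
time: 2.55
tool_pos: [0.4444, -0.2436, 0.4407]
tool_rot: [0.0, 0.973, 0.231, -0.0]
ft_force: [-0.5, -0.4, 0.4]
opening: 1.0
```

```bash
cat > g.py <<'E'
from h import *
import sys
n=sys.argv[1]
d,E=cam("wrist"); cv2.imwrite(f"pics/{n}.png",d["frame"])
for t in sys.argv[2:]:
    o=r.place_of(t,d)
    print(t,[(round(x["p"],2),np.round(w(E,x["position"]),4).tolist()) for x in o[:2]])
np.savez(f"{n}.npz",z=d["range_z"],K=d["K"],E=E)
s=r.get_state(); print(s["time"],s["joint_positions"].round(3),s["ft_force"].round(2),s["torque"].round(3),s["opening"])
E
python3 g.py w1 grinder outlet seal_top neck_top; python3 -c "
from h import *
plan([.40,.05,.42],-30)"
```

```text
grinder [(0.79, [0.4983, -0.2163, -0.0022])]
outlet [(0.96, [0.4132, -0.2028, 0.05])]
seal_top [(0.57, [0.4988, -0.2144, 0.0972])]
neck_top [(0.91, [0.4975, -0.2161, 0.1194])]
2.8 [-0.504  0.215 -0.104  1.251 -0.     2.175] [-0.11  0.21 -0.45] [0.018 0.05  0.008] 1.0011241328797238
tool pos [ 0.4434 -0.2448  0.4406] yaw 26.48 shift units [ 2.31 -7.08  0.52]
turn units [-0.   0.  11.3] shift after turn [-4.63 -5.84  0.52]
```

View pics/w1.png

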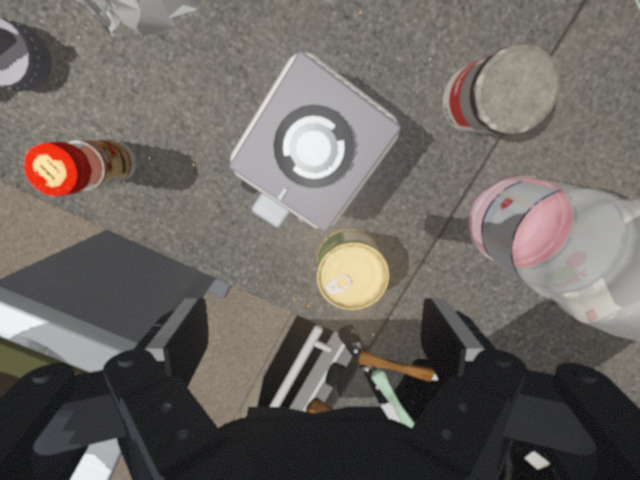

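Run:
```python
from h import *
f=np.load("w1.npz"); P,m=cloud({"range_z":f["z"],"K":f["K"]},f["E"])
k=m&(abs(P[...,2]-.095)<.006)&(np.hypot(P[...,0]-.498,P[...,1]+.216)<.1)
pts=P[k][:,:2].astype(np.float32); c,sz,a=cv2.minAreaRect((pts*1000))
print(k.sum(),c,sz,a, np.median(P[k][:,2]))
kk=k.astype(np.uint8)*255; cs=cv2.findContours(kk,cv2.RETR_EXTERNAL,cv2.CHAIN_APPROX_NONE)[0]; 
k=m&(P[...,2]>.114)&(P[...,2]<.125)&(np.hypot(P[...,0]-.498,P[...,1]+.216)<.04)
print("neck",P[k].mean(0), k.sum())
plan([.40,.05,.42],150)
plan([.345,.13,.40],150)
im=cv2.imread("pics/w1.png")[40:240,210:430]; cv2.imwrite("pics/w1c.png",cv2.resize(im,None,fx=3,fy=3,interpolation=cv2.INTER_CUBIC))
```

```text
13328 (497.0105895996094, -215.34771728515625) (104.33456420898438, 112.3209228515625) 81.9384536743164 0.09440329127112232
neck [ 0.49726711 -0.21525358  0.11739851] 1568
tool pos [ 0.4434 -0.2448  0.4406] yaw 26.48 shift units [ 2.31 -7.08  0.52]
turn units [-1.00e-02 -0.00e+00 -2.47e+01] shift after turn [4.63 5.84 0.52]
tool pos [ 0.4434 -0.2448  0.4406] yaw 26.48 shift units [ 1.98 -9.48  1.02]
turn units [-1.00e-02 -0.00e+00 -2.47e+01] shift after turn [6.82 6.88 1.02]
```

View pics/w1c.png

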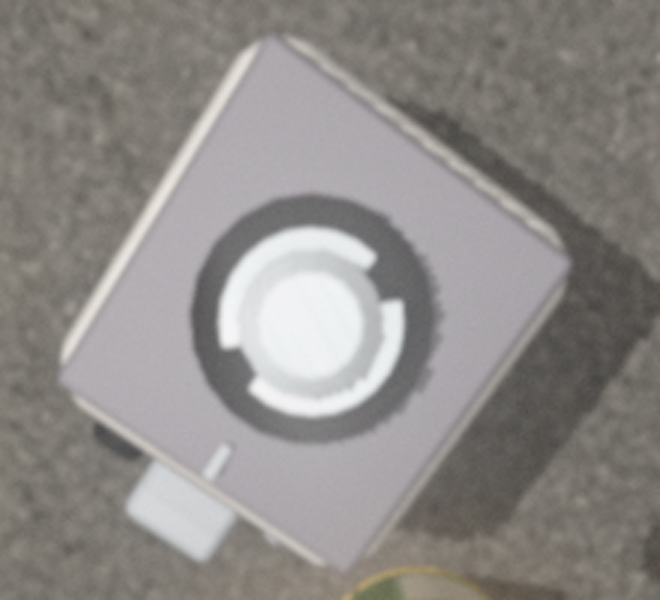

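Run:
```python
from h import *
f=np.load("w1.npz"); E=f["E"];K=f["K"]
def at(px,z):
    u,v=px[0]/3+210,px[1]/3+40
    d=E[:3,:3]@np.array([(u-K[0,2])/K[0,0],(v-K[1,2])/K[1,1],1]); t=(z-E[2,3])/d[2]; return E[:3,3]+t*d
c=np.array([.4972,-.2155])
for n,px,z in [("g1a",(377,258),.109),("g1b",(392,298),.109),("g2a",(232,350),.109),("g2b",(250,387),.109),("mark",(218,460),.095),("noseL",(150,480),.05),("top",(308,318),.119)]:
    p=at(px,z)[:2]; a=p-c; print(n,p.round(4),np.degrees(np.arctan2(a[1],a[0])).round(1),np.hypot(*a).round(4))
```

```text
g1a [ 0.5199 -0.2236] -19.7 0.0241
g1b [ 0.5127 -0.232 ] -46.7 0.0226
g2a [ 0.4812 -0.1996] 135.1 0.0225
g2b [ 0.4745 -0.2082] 162.2 0.0238
mark [ 0.4499 -0.2089] 172.0 0.0478
noseL [ 0.4252 -0.1911] 161.3 0.076
top [ 0.4983 -0.2141] 51.5 0.0018
```

Call:
jog_arm --pt "0 0 0 0.25 -0.95 0.1 100" --pt "0 0 0 0.25 -0.95 0.1 100" --pt "0 0 0 0.25 -0.95 0.1 100" --pt "0 0 0 0.25 -0.95 0.1 100" --pt "0 0 0 0.25 -0.95 0.1 100" --pt "0 0 0 0.25 -0.95 0.1 100" --pt "0 0 0 0.1 -0.95 0.1 100" --pt "0 0 0 0.1 -0.95 0.1 100" --pt "0 0 -1 0 0 0 100" --pt "0 0 -1 0 0 0 100" --pt "0 0 -1 0 0 0 100" --pt "0 0 -1 0 0 0 100" --pt "0 0 -1 0 0 0 100" --pt "0 0 -1 0 0 0 100" --pt "0 0 -1 0 0 0 100" --pt "0 0 -1 0 0 0 100" --pt "0 0 -1 0 0 0 100" --pt "0 0 -1 0 0 0 100" --pt "0 0 -1 0 0 0 100" --pt "0 0 -1 0 0 0 100"

```text
time: 4.8
tool_pos: [0.3688, 0.0575, 0.4087]
tool_rot: [0.0, 0.727, 0.686, 0.0]
ft_force: [-0.5, 0.0, 0.2]
opening: 1.0
```

Call:
jog_arm --pt "0 0 -1 0 0 0 100" --pt "0 0 -1 0 0 0 100" --pt "0 0 -1 0 0 0 100" --pt "0 0 -1 0 0 0 100" --pt "0 0 -1 0 0 0 100" --pt "0 0 -1 0 0 0 100" --pt "0 0 -1 0 0 0 100" --pt "0 0 -1 0 0 0 100" --pt "0 0 -1 0 0 0 100" --pt "0 0 -1 0 0 0 100" --pt "0 0 -1 0 0 0 100" --pt "0 0 -1 0 0 0 100" --pt "0 0 0 0 0 0 100" --pt "0 0 0 0 0 0 100"

```text
time: 6.2
tool_pos: [0.3689, 0.0578, 0.4087]
tool_rot: [0.0, 0.289, 0.957, 0.0]
ft_force: [0.6, 0.6, 1.1]
opening: 0.997
```

```bash
python3 g.py w2 feed_cap finger_bar chute_tip; python3 -c "
from h import *
plan([.437,.093,.3],150)"
```

```text
feed_cap [(0.64, [0.437, 0.089, -0.0009]), (0.6, [0.4419, 0.0905, 0.0433])]
finger_bar [(0.98, [0.4388, 0.0873, 0.0439])]
chute_tip [(0.94, [0.3922, 0.1237, 0.0099])]
6.4 [ 0.156 -0.003 -0.441  1.133 -0.     0.741] [ 0.48  0.25 -0.1 ] [ 0.077 -0.026 -0.023] 1.0038209626112957
tool pos [0.3689 0.0581 0.4087] yaw 146.51 shift units [-0.94  1.67  2.72]
turn units [ 0.   0.  -0.7] shift after turn [-1.04  1.61  2.72]
```

View pics/w2.png

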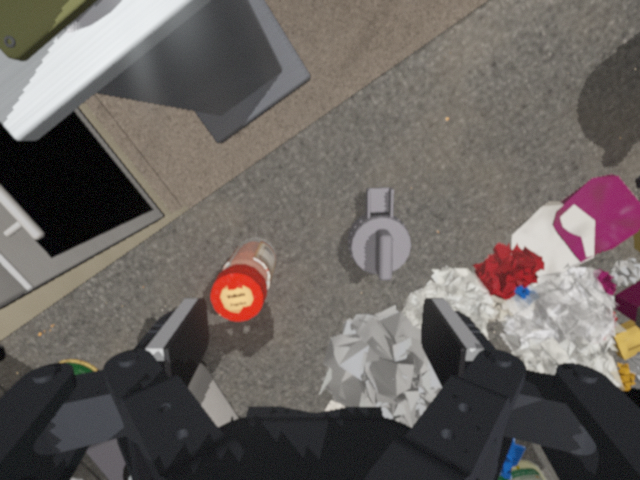

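Run:
```python
from h import *
f=np.load("w2.npz"); P,m=cloud({"range_z":f["z"],"K":f["K"]},f["E"])
near=m&(np.hypot(P[...,0]-.438,P[...,1]-.089)<.045)
b=near&(P[...,2]>.05)&(P[...,2]<.066); q=P[b]; 
c,sz,a=cv2.minAreaRect((q[:,:2]*1000).astype(np.float32)); print("bar",b.sum(),c,sz,a,q[:,2].mean(), np.median(q[:,:2],0))
ev,V=np.linalg.eigh(np.cov(q[:,:2].T)); print("pca",np.degrees(np.arctan2(V[1,1],V[0,1])))
t=near&(P[...,2]>.022)&(P[...,2]<.037); q=P[t]; c,rad=cv2.minEnclosingCircle((q[:,:2]*1000).astype(np.float32)); print("top",t.sum(),c,rad,q[:,2].mean())
d=np.hypot(P[...,0]-.438,P[...,1]-.089); k=m&(d>.045)&(d<.09)&(P[...,2]>.025)
print(k.sum(),P[k].max(0) if k.sum() else "")
for i in P[k][::40]: print(i.round(3))
im=cv2.imread("pics/w2.png")[170:300,320:440]; cv2.imwrite("pics/w2c.png",cv2.resize(im,None,fx=4,fy=4,interpolation=cv2.INTER_CUBIC))
```

```text
bar 664 (440.7601623535156, 91.53067779541016) (13.375263214111328, 45.18886947631836) 58.96192169189453 0.05707593197490255 [0.43912048 0.09152487]
pca 148.3894721694381
top 2194 (431.87628173828125, 95.95708465576172) 36.938697814941406 0.029912500469523314
30874 [0.52787403 0.12726793 0.33478246]
[0.514 0.119 0.025]
[0.386 0.105 0.253]
[0.386 0.103 0.254]
[0.384 0.1   0.255]
[0.386 0.104 0.256]
[0.521 0.095 0.027]
[0.387 0.098 0.252]
[0.385 0.099 0.255]
[0.384 0.099 0.258]
[0.386 0.098 0.255]
[0.388 0.097 0.25 ]
[0.522 0.084 0.028]
[0.387 0.105 0.263]
[0.384 0.102 0.264]
[0.386 0.098 0.257]
[0.522 0.083 0.033]
[0.387 0.105 0.264]
[0.384 0.101 0.266]
[0.388 0.097 0.256]
[0.394 0.109 0.259]
[0.387 0.105 0.267]
[0.384 0.101 0.267]
[0.386 0.098 0.262]
[0.39  0.095 0.254]
[0.392 0.107 0.263]
[0.386 0.104 0.269]
[0.385 0.101 0.269]
[0.387 0.098 0.263]
[0.393 0.109 0.265]
[0.386 0.105 0.272]
[0.385 0.102 0.272]
[0.385 0.099 0.269]
[0.39  0.095 0.259]
[0.393 0.107 0.267]
[0.385 0.103 0.274]
[0.385 0.099 0.272]
[0.392 0.095 0.259]
[0.392 0.106 0.269]
[0.385 0.102 0.276]
[0.385 0.099 0.273]
[... 13940 characters left out ...]

[0.364 0.086 0.333]
[0.391 0.089 0.315]
[0.392 0.114 0.326]
[0.358 0.062 0.326]
[0.361 0.069 0.326]
[0.358 0.078 0.333]
[0.361 0.083 0.333]
[0.365 0.088 0.333]
[0.397 0.111 0.321]
[0.355 0.058 0.326]
[0.359 0.065 0.326]
[0.364 0.07  0.325]
[0.36  0.08  0.333]
[0.363 0.085 0.333]
[0.371 0.089 0.329]
[0.394 0.113 0.324]
[0.358 0.06  0.325]
[0.361 0.067 0.326]
[0.357 0.077 0.333]
[0.361 0.082 0.333]
[0.365 0.087 0.333]
[0.392 0.09  0.315]
[0.355 0.058 0.327]
[0.359 0.064 0.326]
[0.363 0.07  0.327]
[0.358 0.079 0.334]
[0.362 0.084 0.334]
[0.369 0.089 0.331]
[0.394 0.112 0.324]
[0.357 0.061 0.327]
[0.362 0.067 0.326]
[0.357 0.077 0.334]
[0.36  0.082 0.334]
[0.364 0.087 0.334]
[0.392 0.09  0.316]
```

View pics/w2c.png

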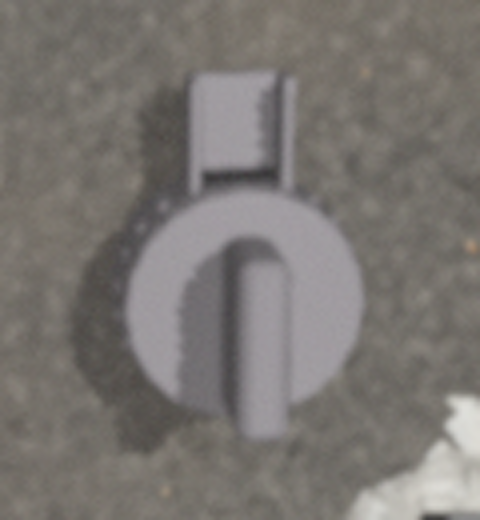

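Call:
jog_arm --pt "0 0 -0.5 0 0 0 100" --pt "0 0 0 -0.4 0.6 0.2 100" --pt "0 0 0 -0.4 0.6 0.5 100" --pt "0 0 0 -0.31 0.44 0.7 100" --pt "0 0 0 0 0 0.8 100" --pt "0 0 0 0 0 0.8 100" --pt "0 0 0 0 0 0.7 60" --pt "0 0 0 0 0 0 60"

```text
time: 7.2
tool_pos: [0.4387, 0.0913, 0.2575]
tool_rot: [-0.003, 0.267, 0.964, -0.002]
ft_force: [-0.7, 0.7, -0.7]
opening: 0.695
```

```bash
python3 g.py w3 finger_bar chute_tip
python3 - <<'E'
from h import *
f=np.load("w3.npz"); P,m=cloud({"range_z":f["z"],"K":f["K"]},f["E"])
near=m&(np.hypot(P[...,0]-.438,P[...,1]-.089)<.045)
b=near&(P[...,2]>.05)&(P[...,2]<.066); q=P[b]; 
c,sz,a=cv2.minAreaRect((q[:,:2]*1000).astype(np.float32)); print("bar",b.sum(),c,sz,a,q[:,2].mean())
plan([.4408,.0915,.209],149)
E
```

```text
finger_bar [(0.92, [0.4401, 0.0905, 0.042])]
chute_tip [(0.62, [0.3908, 0.1253, 0.0111])]
7.35 [ 0.205  0.251 -0.56   0.758 -0.     0.745] [0.36 0.24 0.54] [ 0.015  0.021 -0.005] 0.599553798025395
bar 2103 (440.6325378417969, 91.60389709472656) (12.89766788482666, 45.275489807128906) 58.70253372192383 0.05725514817053794
tool pos [0.4414 0.0918 0.2617] yaw 149.06 shift units [ 0.01 -0.01  1.32]
turn units [0.01 0.01 0.01] shift after turn [ 0.01 -0.01  1.32]
```

View pics/w3.png

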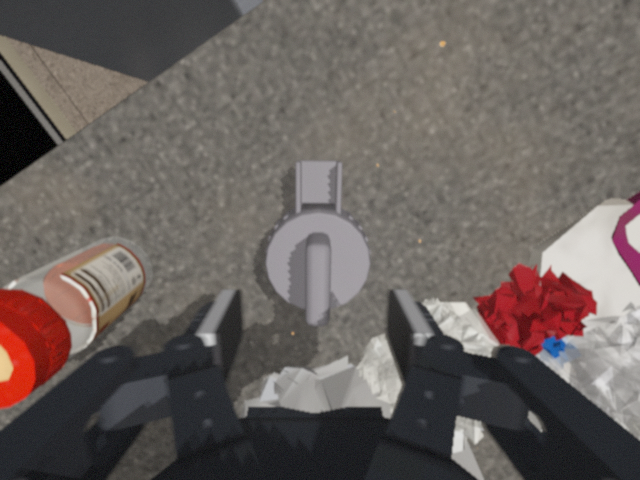

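Call:
jog_arm --pt "0 0 0 0 0 0.5 60" --pt "0 0 0 0 0 0.5 60" --pt "0 0 0 0 0 0.3 60" --pt "0 0 0 0 0 0 60" --pt "0 0 0 0 0 0 0" --pt "0 0 0 0 0 0 0" --pt "0 0 0 0 0 0 0" --pt "0 0 0 0 0 0 0" --pt "0 0 0 0 0 0 0" --pt "0 0 0 0 0 0 0" --pt "0 0 0 0 0 0 0" --pt "0 0 0 0 0 0 0"

```text
time: 8.55
tool_pos: [0.4416, 0.0918, 0.2101]
tool_rot: [0.001, 0.267, 0.964, 0.001]
ft_force: [-0.3, -0.3, 6.7]
opening: 0.137
```

```bash
python3 -c "
from h import *
s=r.get_state();print(s['opening'],s['ft_force'],s['torque'])
T=pose(s);plan([.4408,.0915,.4],149,T)
print('bar in tool', T[:3,:3].T@(np.array([.4407,.0916,0])-T[:3,3]))"
```

```text
0.13711985516388117 [-0.33055909 -0.31117631  6.65291827] [-0.11136099  0.10729722  0.09045169]
tool pos [0.4416 0.0918 0.2101] yaw 149.07 shift units [ 0.   -0.01 -4.75]
turn units [0.02 0.03 0.01] shift after turn [ 0.01 -0.02 -4.75]
bar in tool [ 0.00119757 -0.00098684  0.21011786]
```

Call:
jog_arm --pt "0 0 0 0 0 -0.3 0" --pt "0 0 0 0 0 -0.8 0" --pt "0 0 0 0 0 -1 0" --pt "0 0 0 0 0 -1 0" --pt "0 0 0 0 0 -1 0" --pt "0 0 0 0 0 -0.6 0" --pt "0 0 -1 0 0 0 0" --pt "0 0 -1 0 0 0 0" --pt "0 0 -1 0 0 0 0" --pt "0 0 -1 0 0 0 0" --pt "0 0 -1 0 0 0 0" --pt "0 0 -1 0 0 0 0" --pt "0 0 -1 0 0 0 0" --pt "0 0 -1 0 0 0 0" --pt "0 0 -1 0 0 0 0" --pt "0 0 -1 0 0 0 0" --pt "0 0 -1 0 0 0 0" --pt "0 0 -1 0 0 0 0" --pt "0 0 -1 0 0 0 0" --pt "0 0 -1 0 0 0 0"

```text
time: 10.55
tool_pos: [0.4404, 0.0916, 0.3969]
tool_rot: [-0.0, -0.336, 0.942, 0.0]
ft_force: [0.6, -0.3, -1.5]
opening: 0.14
```

Call:
jog_arm --pt "0 0 -1 0 0 0 0" --pt "0 0 -1 0 0 0 0" --pt "0 0 -1 0 0 0 0" --pt "0 0 -1.0 0 0 0 0" --pt "0 0 -0.2 0 0 0 0" --pt "0 0 0 0.6 -0.5 0 0" --pt "0 0 0 0.7 -0.6 0 0" --pt "0 0 0 0.7 -0.6 0 0" --pt "0 0 0 0.7 -0.6 0 0" --pt "0 0 0 0.7 -0.6 0 0" --pt "0 0 0 0.7 -0.6 0 0" --pt "0 0 0 0.7 -0.6 0 0" --pt "0 0 0 0.7 -0.6 0 0" --pt "0 0 0 0.35 -0.35 0 0" --pt "0 0 0 0 0 0 0" --pt "0 0 0 0 0 0 0"

```text
time: 12.15
tool_pos: [0.4989, -0.2116, 0.3965]
tool_rot: [-0.0, -0.5, 0.866, 0.001]
ft_force: [-0.8, 0.7, -1.2]
opening: 0.139
```

```bash
python3 g.py w4 neck_top feed_cap finger_bar chute_tip
python3 - <<'E'
from h import *
d,E=cam("side"); cv2.imwrite("pics/s4.png",cv2.resize(d["frame"][100:260,240:440],None,fx=3,fy=3))
for t in ["neck_top","finger_bar","chute_tip"]:
    o=r.place_of(t,d); print(t,[(round(x["p"],2),np.round(w(E,x["position"]),4).tolist()) for x in o[:1]])
plan([.4994,-.2119,.36],240)
E
```

```text
neck_top []
feed_cap [(0.71, [0.4966, -0.2181, 0.1807])]
finger_bar [(0.72, [0.4959, -0.2121, 0.2296])]
chute_tip [(0.55, [0.4722, -0.2624, 0.1961])]
12.4 [-0.4    0.292 -0.114  1.165  0.    -1.45 ] [-0.34 -0.99 -1.43] [-0.015 -0.047  0.027] 0.1338809631555773
neck_top [(0.82, [0.4979, -0.2143, 0.1189])]
finger_bar [(0.74, [0.499, -0.2059, 0.2332])]
chute_tip [(0.97, [0.462, -0.2602, 0.1999])]
tool pos [ 0.499  -0.2114  0.3968] yaw -119.88 shift units [ 0.01 -0.01  0.92]
turn units [-0.    0.    0.02] shift after turn [ 0.01 -0.01  0.92]
```

View pics/w4.png

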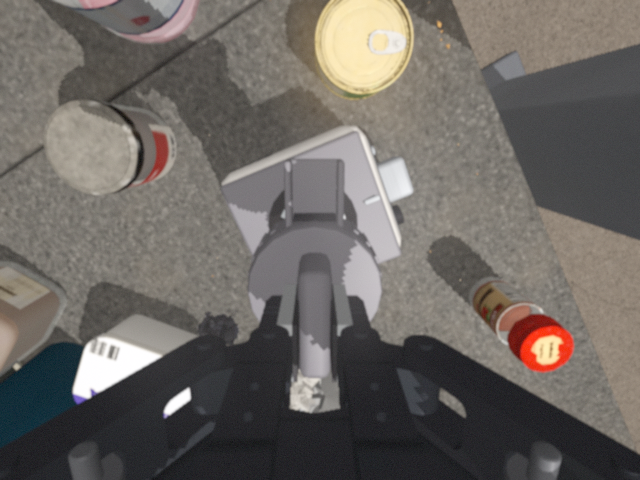

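View pics/s4.png

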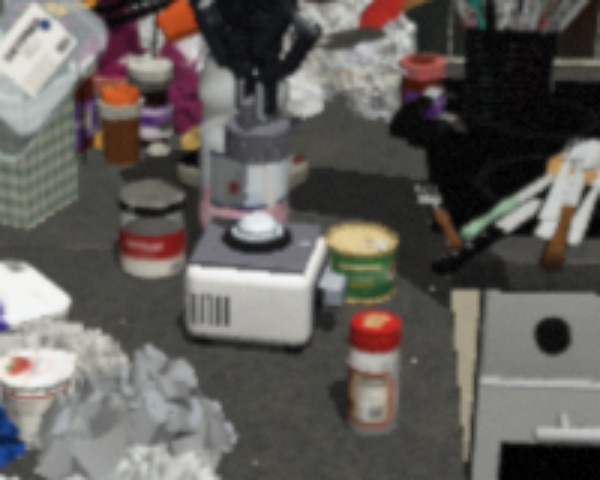

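Call:
jog_arm --pt "0 0 0 0.01 -0.01 0.5 0" --pt "0 0 0 0 0 0.5 0" --pt "0 0 0 0 0 0.4 0" --pt "0 0 0 0 0 0.25 0" --pt "0 0 0 0 0 0.15 0" --pt "0 0 0 0 0 0 0"

```text
time: 13.2
tool_pos: [0.499, -0.2124, 0.3242]
tool_rot: [-0.0, -0.501, 0.866, 0.0]
ft_force: [-1.0, -0.3, -0.9]
opening: 0.139
```

Call:
jog_arm --pt "0 0 0 0 0 0.03 0" --pt "0 0 0 0 0 0.03 0" --pt "0 0 0 0 0 0.03 0" --pt "0 0 0 0 0 0 0"

```text
time: 13.6
tool_pos: [0.4993, -0.2125, 0.3213]
tool_rot: [0.0, -0.501, 0.866, -0.0]
ft_force: [0.3, -0.1, -2.0]
opening: 0.136
```

Call:
jog_arm --pt "0 0 0 0 0 0.03 0" --pt "0 0 0 0 0 0.03 0" --pt "0 0 0 0 0 0.03 0" --pt "0 0 0 0 0 0 0"

```text
time: 14.0
tool_pos: [0.4991, -0.2124, 0.3173]
tool_rot: [-0.0, -0.501, 0.866, 0.0]
ft_force: [-0.8, 0.4, -0.4]
opening: 0.138
```

Call:
jog_arm --pt "0 0 0 0 0 0.03 0" --pt "0 0 0 0 0 0.02 0" --pt "0 0 0 0 0 0 0"

```text
time: 14.3
tool_pos: [0.4992, -0.2125, 0.3153]
tool_rot: [-0.0, -0.501, 0.866, 0.0]
ft_force: [-1.3, 0.4, -1.9]
opening: 0.136
```

Call:
jog_arm --pt "0 0 0 0 0 0.03 0" --pt "0 0 0 0 0 0.02 0" --pt "0 0 0 0 0 0 0"

```text
time: 14.6
tool_pos: [0.4993, -0.2125, 0.3138]
tool_rot: [0.0, -0.501, 0.866, -0.0]
ft_force: [-0.8, 0.1, 0.7]
opening: 0.135
```

Call:
jog_arm --pt "0 0 0 0 0 0.02 0" --pt "0 0 0 0 0 0.02 0" --pt "0 0 0 0 0 0 0"

```text
time: 14.9
tool_pos: [0.4992, -0.2124, 0.3135]
tool_rot: [0.0, -0.501, 0.866, -0.001]
ft_force: [-3.5, 1.6, 9.6]
opening: 0.141
```

Call:
jog_arm --pt "0 0 0 0 0 0.02 0" --pt "0 0 0 0 0 0 0" --pt "0 0 0 0 0 0 0"

```text
time: 15.2
tool_pos: [0.4992, -0.2124, 0.3134]
tool_rot: [0.001, -0.501, 0.866, -0.001]
ft_force: [-3.6, 1.7, 13.1]
opening: 0.138
```

Call:
jog_arm --pt "0 0 0 0 0 -0.02 0" --pt "0 0 1 0 -0.01 0 0" --pt "0 0 0 0 0 0 0"

```text
time: 15.5
tool_pos: [0.4999, -0.2129, 0.3134]
tool_rot: [0.001, -0.462, 0.887, -0.001]
ft_force: [-2.0, 0.4, 7.6]
opening: 0.141
```

```bash
cat > st.py <<'E'
from h import *
s=r.get_state(); T=pose(s); print(s["time"],"yaw",round(np.degrees(np.arctan2(T[1,0],T[0,0]))%360,2),"tcp",T[:3,3].round(4),"F",s["ft_force"].round(1),"M",s["torque"].round(2),"axis",(T@[.0042,0,.21,1])[:2].round(4),"tilt",T[:3,2].round(4))
E
python3 st.py
```

```text
15.5 yaw 234.98 tcp [ 0.4999 -0.2129  0.3134] F [-2.   0.4  7.6] M [ 0.03  0.5  -0.17] axis [ 0.4979 -0.2167] tilt [ 0.0021 -0.0015 -1.    ]
```

Call:
jog_arm --pt "0 0 0.6 -0.02 0.03 0 0" --pt "0 0 0.6 0 0 0 0" --pt "0 0 0 0 0 0 0"

```text
time: 15.8
tool_pos: [0.4998, -0.2118, 0.3133]
tool_rot: [0.001, -0.415, 0.91, -0.002]
ft_force: [-0.9, 0.1, 5.9]
opening: 0.135
```

```bash
python3 st.py
```

```text
15.8 yaw 229.05 tcp [ 0.4998 -0.2118  0.3133] F [-0.9  0.1  5.9] M [-0.04  0.03 -0.08] axis [ 0.4977 -0.2154] tilt [ 0.0031 -0.0019 -1.    ]
```

Call:
jog_arm --pt "0 0 0.6 0 0 0 0" --pt "0 0 0.6 0 -0.01 0 0" --pt "0 0 0 0 0 0 0"

```text
time: 16.1
tool_pos: [0.5, -0.2121, 0.3131]
tool_rot: [0.001, -0.367, 0.93, -0.001]
ft_force: [0.9, -0.5, 5.8]
opening: 0.139
```

```bash
python3 st.py
```

```text
16.1 yaw 223.07 tcp [ 0.5    -0.2121  0.3131] F [ 0.9 -0.5  5.8] M [-0.17  0.05 -0.03] axis [ 0.4975 -0.2153] tilt [ 0.0027 -0.0017 -1.    ]
```

Call:
jog_arm --pt "0 0 0.6 0 0 0.01 0" --pt "0 0 0.6 0 -0.01 0 0" --pt "0 0 0 0 0 0 0"

```text
time: 16.4
tool_pos: [0.5003, -0.2123, 0.3128]
tool_rot: [0.001, -0.318, 0.948, -0.001]
ft_force: [1.4, -1.0, 7.4]
opening: 0.139
```

```bash
python3 st.py
```

```text
16.4 yaw 217.07 tcp [ 0.5003 -0.2123  0.3128] F [ 1.4 -1.   7.4] M [-0.1   0.04 -0.02] axis [ 0.4976 -0.2152] tilt [ 0.003  -0.0017 -1.    ]
```

Call:
jog_arm --pt "0 0 0.6 0 0 0 0" --pt "0 0 0.6 0 -0.01 0 0" --pt "0 0 0 0 0 0 0"

```text
time: 16.7
tool_pos: [0.5005, -0.2127, 0.3125]
tool_rot: [0.001, -0.268, 0.963, -0.001]
ft_force: [0.6, -1.0, 4.6]
opening: 0.135
```

```bash
python3 st.py
```

```text
16.7 yaw 211.11 tcp [ 0.5005 -0.2127  0.3125] F [ 0.6 -1.   4.6] M [-0.23 -0.17  0.01] axis [ 0.4975 -0.2152] tilt [ 0.0027 -0.0016 -1.    ]
```

Call:
jog_arm --pt "0 0 0.6 0 0 0.02 0" --pt "0 0 0 0 0 0 0" --pt "0 0 0 0 0 0 0"

```text
time: 17.0
tool_pos: [0.5006, -0.2128, 0.3119]
tool_rot: [0.001, -0.243, 0.97, -0.001]
ft_force: [-0.4, -1.0, 6.5]
opening: 0.136
```

```bash
python3 st.py
```

```text
17.0 yaw 208.16 tcp [ 0.5006 -0.2128  0.3119] F [-0.4 -1.   6.5] M [-0.34 -0.13 -0.04] axis [ 0.4975 -0.2152] tilt [ 0.003  -0.0022 -1.    ]
```

Call:
jog_arm --pt "0 0 0.6 0 -0.01 0 0" --pt "0 0 0 0 0 0 0"

```text
time: 17.2
tool_pos: [0.5007, -0.2131, 0.3117]
tool_rot: [0.001, -0.218, 0.976, -0.001]
ft_force: [-0.1, -1.1, 4.3]
opening: 0.142
```

```bash
python3 st.py
```

```text
17.2 yaw 205.13 tcp [ 0.5007 -0.2131  0.3117] F [-0.1 -1.1  4.3] M [-0.37 -0.2  -0.06] axis [ 0.4975 -0.2152] tilt [ 0.0026 -0.0017 -1.    ]
```

Call:
jog_arm --pt "0 0 0 0 0 0.02 0" --pt "0 0 0 0 0 0.01 0" --pt "0 0 0 0 0 0 0" --pt "0 0 0 0 0 0 0"

```text
time: 17.6
tool_pos: [0.5007, -0.2131, 0.3112]
tool_rot: [0.001, -0.218, 0.976, -0.001]
ft_force: [-1.3, -0.7, 10.0]
opening: 0.139
```

```bash
python3 st.py
```

```text
17.6 yaw 205.16 tcp [ 0.5007 -0.2131  0.3112] F [-1.3 -0.7 10. ] M [-0.21  0.05 -0.04] axis [ 0.4976 -0.2153] tilt [ 0.0033 -0.0019 -1.    ]
```

Call:
jog_arm --pt "0 0 0.6 0 0 0 0" --pt "0 0 0 0 0 0 0"

```text
time: 17.8
tool_pos: [0.5005, -0.2131, 0.3102]
tool_rot: [0.001, -0.192, 0.981, -0.001]
ft_force: [0.3, -2.2, 6.0]
opening: 0.137
```

```bash
python3 st.py
```

```text
17.8 yaw 202.13 tcp [ 0.5005 -0.2131  0.3102] F [ 0.3 -2.2  6. ] M [-0.35 -0.18 -0.13] axis [ 0.497 -0.215] tilt [ 0.002  -0.0017 -1.    ]
```

Call:
jog_arm --pt "0 0 0.6 0 -0.01 0 0" --pt "0 0 0 0 0 0 0"

```text
time: 18.0
tool_pos: [0.5005, -0.2132, 0.3098]
tool_rot: [0.001, -0.167, 0.986, -0.0]
ft_force: [0.8, -1.5, 4.3]
opening: 0.136
```

```bash
python3 st.py
```

```text
18.0 yaw 199.17 tcp [ 0.5005 -0.2132  0.3098] F [ 0.8 -1.5  4.3] M [-0.27 -0.22 -0.07] axis [ 0.4968 -0.2147] tilt [ 1.2e-03 -5.0e-04 -1.0e+00]
```

Call:
jog_arm --pt "0 0 0 0 0 0.02 0" --pt "0 0 0 0 0 0 0" --pt "0 0 0 0 0 0 0"

```text
time: 18.3
tool_pos: [0.5005, -0.2132, 0.3091]
tool_rot: [0.001, -0.167, 0.986, -0.0]
ft_force: [0.4, -2.2, 5.9]
opening: 0.134
```

```bash
python3 st.py
```

```text
18.3 yaw 199.2 tcp [ 0.5005 -0.2132  0.3091] F [ 0.4 -2.2  5.9] M [-0.29 -0.1  -0.05] axis [ 0.4968 -0.2147] tilt [ 1.2e-03 -6.0e-04 -1.0e+00]
```

Call:
jog_arm --pt "0 0 0.5 0 -0.01 0 0" --pt "0 0 0.5 0 0 0 0" --pt "0 0 0 0 0 0 0"

```text
time: 18.6
tool_pos: [0.5006, -0.2134, 0.3091]
tool_rot: [0.0, -0.123, 0.992, -0.0]
ft_force: [0.6, -0.8, 6.1]
opening: 0.139
```

```bash
python3 st.py
```

```text
18.6 yaw 194.19 tcp [ 0.5006 -0.2134  0.3091] F [ 0.6 -0.8  6.1] M [-0.23 -0.12 -0.06] axis [ 0.4967 -0.2145] tilt [ 1.e-03 -3.e-04 -1.e+00]
```

Call:
jog_arm --pt "0 0 0.5 0 -0.01 0 0" --pt "0 0 0.5 0 0 0 0" --pt "0 0 0 0 0 0 0"

```text
time: 18.9
tool_pos: [0.5006, -0.2137, 0.309]
tool_rot: [0.0, -0.08, 0.997, -0.0]
ft_force: [-0.4, -1.1, 5.3]
opening: 0.137
```

```bash
python3 st.py
```

```text
18.9 yaw 189.19 tcp [ 0.5006 -0.2137  0.309 ] F [-0.4 -1.1  5.3] M [-0.13 -0.08  0.01] axis [ 0.4966 -0.2144] tilt [ 8.e-04 -1.e-04 -1.e+00]
```

Call:
jog_arm --pt "0 0 0.5 0 -0.01 0 0" --pt "0 0 0.5 0 0 0 0" --pt "0 0 0 0 0 0 0"

```text
time: 19.2
tool_pos: [0.5006, -0.214, 0.309]
tool_rot: [0.0, -0.037, 0.999, 0.0]
ft_force: [0.2, -0.1, 6.2]
opening: 0.14
```

```bash
python3 st.py
```

```text
19.2 yaw 184.19 tcp [ 0.5006 -0.214   0.309 ] F [ 0.2 -0.1  6.2] M [-0.11 -0.11 -0.  ] axis [ 0.4966 -0.2143] tilt [ 8.e-04  2.e-04 -1.e+00]
```

Call:
jog_arm --pt "0 0 0.5 0 -0.01 0 0" --pt "0 0 0.5 0 0 0 0" --pt "0 0 0 0 0 0 0"

```text
time: 19.5
tool_pos: [0.5006, -0.2144, 0.309]
tool_rot: [0.0, 0.007, 1.0, 0.0]
ft_force: [0.0, -0.2, 6.3]
opening: 0.138
```

```bash
python3 st.py
```

```text
19.5 yaw 179.19 tcp [ 0.5006 -0.2144  0.309 ] F [ 0.  -0.2  6.3] M [-0.06 -0.09  0.03] axis [ 0.4966 -0.2143] tilt [ 6.e-04  2.e-04 -1.e+00]
```

Call:
jog_arm --pt "0 0 0 0 0 -0.03 0" --pt "0 0 0 0 0 -0.02 0" --pt "0 0 0 0 0 0 0"

```text
time: 19.8
tool_pos: [0.5007, -0.2144, 0.31]
tool_rot: [-0.0, 0.007, 1.0, 0.0]
ft_force: [3.5, -1.2, -1.3]
opening: 0.138
```

```bash
python3 st.py
```

```text
19.8 yaw 179.15 tcp [ 0.5007 -0.2144  0.31  ] F [ 3.5 -1.2 -1.3] M [-0.17 -0.6   0.03] axis [ 0.4964 -0.2143] tilt [-1.e-04  5.e-04 -1.e+00]
```

Call:
jog_arm --pt "0 0 0 0 0 -0.03 0" --pt "0 0 0 0 0 0 0"

```text
time: 20.0
tool_pos: [0.5007, -0.2145, 0.3103]
tool_rot: [-0.0, 0.008, 1.0, 0.0]
ft_force: [5.8, -2.5, -9.2]
opening: 0.134
```

```bash
python3 st.py
```

```text
20.0 yaw 179.11 tcp [ 0.5007 -0.2145  0.3103] F [ 5.8 -2.5 -9.2] M [-0.42 -1.17  0.06] axis [ 0.4963 -0.2142] tilt [-9.e-04  9.e-04 -1.e+00]
```

Call:
jog_arm --pt "0 0 0 0 0 0.05 0" --pt "0 0 0.5 0 0 0 0" --pt "0 0 0.5 0 -0.01 0 0" --pt "0 0 0.35 0 0 0 0" --pt "0 0 0 0 0 0 0" --pt "0 0 0 0 0 0 0"

```text
time: 20.6
tool_pos: [0.5002, -0.2147, 0.3098]
tool_rot: [-0.0, 0.067, 0.998, 0.0]
ft_force: [1.2, 0.5, 0.1]
opening: 0.14
```

```bash
python3 st.py; python3 g.py w5 outlet chute_tip finger_bar feed_cap grinder
python3 - <<'E'
from h import *
for n in ["side","top"]:
    d,E=cam(n)
    for t in ["outlet","chute_tip","finger_bar"]:
        o=r.place_of(t,d); print(n,t,[(round(x["p"],2),np.round(w(E,x["position"]),4).tolist()) for x in o[:1]])
E
```

```text
20.6 yaw 172.37 tcp [ 0.5002 -0.2147  0.3098] F [1.2 0.5 0.1] M [ 0.09 -0.39  0.07] axis [ 0.4959 -0.214 ] tilt [-6.e-04  6.e-04 -1.e+00]
outlet [(0.63, [0.4144, -0.2029, 0.0479])]
chute_tip [(0.8, [0.4426, -0.2026, 0.1113])]
finger_bar [(0.85, [0.4995, -0.2153, 0.1427])]
feed_cap [(0.8, [0.4993, -0.2161, 0.0993])]
grinder []
20.9 [-0.406  0.35  -0.265  0.956  0.    -0.272] [ 0.16  0.83 -1.11] [ 0.181 -0.286  0.116] 0.14167912687647446
side outlet [(0.65, [0.4077, -0.2024, 0.0474])]
side chute_tip [(0.74, [0.4358, -0.204, 0.114])]
side finger_bar [(0.77, [0.4987, -0.2127, 0.1434])]
top outlet [(0.78, [0.4128, -0.2094, 0.051])]
top chute_tip [(0.85, [0.439, -0.2088, 0.1118])]
top finger_bar [(0.64, [0.4972, -0.2152, 0.1471])]
```

View pics/w5.png

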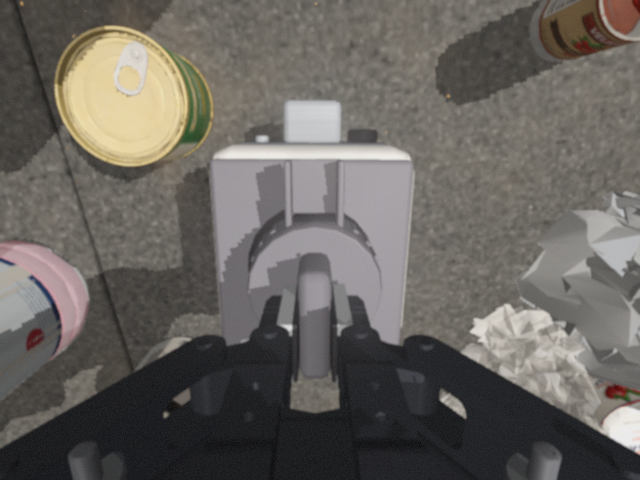

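Run:
```python
from h import *
im=cv2.imread("pics/w5.png"); f=np.load("w5.npz"); E=f["E"];K=f["K"]
P,m=cloud({"range_z":f["z"],"K":K},E)
k=m&(abs(P[...,2]-.095)<.004)&(np.hypot(P[...,0]-.498,P[...,1]+.216)<.1)
# deck side edges: world points of leftmost/rightmost deck px per row; front edge: topmost per col
L=[];Rr=[]
for v in range(175,330,3):
    u=np.where(k[v])[0]
    if len(u)>20: L.append(P[v,u[1],:2]); Rr.append(P[v,u[-2],:2])
Fr=[]
for u in list(range(225,280,3))+list(range(350,400,3)):
    v=np.where(k[:,u])[0]
    if len(v): Fr.append(P[v[1],u,:2])
for n,q in [("L",L),("R",Rr),("F",Fr)]:
    l=cv2.fitLine(np.array(q,np.float32)*1000,cv2.DIST_HUBER,0,.01,.01).ravel(); print(n,len(q),np.degrees(np.arctan2(l[1],l[0])).round(2),l[2:].round(1))
c=im[85:260,200:430]; cv2.imwrite("pics/w5c.png",cv2.resize(c,None,fx=3.4,fy=3.4,interpolation=cv2.INTER_CUBIC))
```

```text
L 52 -7.99 [ 484.2 -264.3]
R 52 -8.05 [ 485.7 -162.5]
F 36 81.94 [ 442.7 -206.4]
```

View pics/w5c.png

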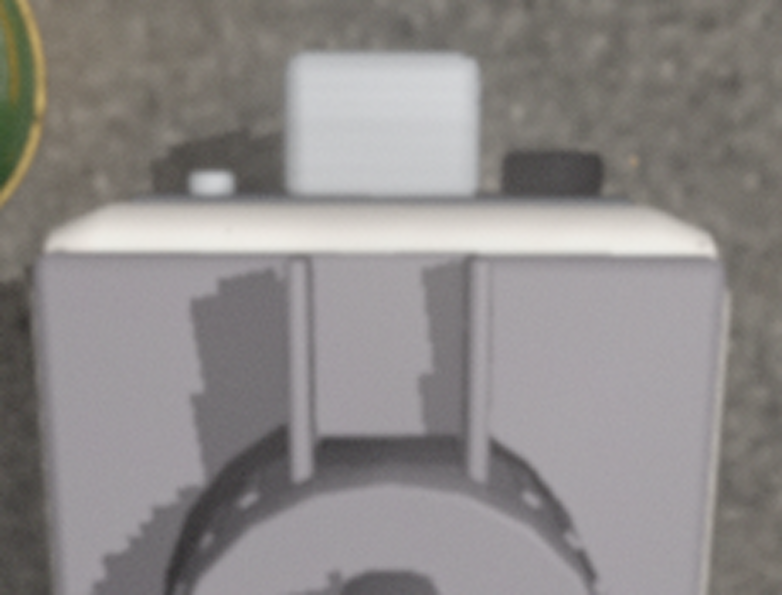

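Call:
jog_arm --pt "0 0 0.07 -0.02 0 0 0" --pt "0 0 0 0 0 0 0" --pt "0 0 0 0 0 0 0"

```text
time: 21.6
tool_pos: [0.5006, -0.2148, 0.3097]
tool_rot: [-0.001, 0.07, 0.998, 0.0]
ft_force: [-1.5, 1.5, 1.5]
opening: 0.137
```

```bash
python3 st.py
```

```text
21.6 yaw 171.97 tcp [ 0.5006 -0.2148  0.3097] F [-1.5  1.5  1.5] M [0.45 0.56 0.06] axis [ 0.4961 -0.2141] tilt [-1.8e-03  5.0e-04 -1.0e+00]
```

Call:
jog_arm --pt "0 0 0 0 0 0 50" --pt "0 0 0 0 0 0 50" --pt "0 0 0 0 0 0 50" --pt "0 0 0 0 0 0 50" --pt "0 0 0 0 0 0 50" --pt "0 0 0 0 0 0 50"

```text
time: 22.2
tool_pos: [0.5013, -0.2151, 0.3099]
tool_rot: [0.0, 0.07, 0.998, -0.0]
ft_force: [0.3, -0.6, 0.3]
opening: 0.497
```

```bash
python3 st.py; python3 g.py w6 chute_tip finger_bar
```

```text
22.2 yaw 171.97 tcp [ 0.5013 -0.2151  0.3099] F [ 0.3 -0.6  0.3] M [-0.02 -0.03 -0.  ] axis [ 0.4972 -0.2145] tilt [ 2.e-04 -2.e-04 -1.e+00]
chute_tip [(0.96, [0.4429, -0.2065, 0.1107])]
finger_bar [(0.56, [0.4965, -0.215, 0.1391])]
22.35 [-0.405  0.351 -0.263  0.956 -0.    -0.265] [-0.3   0.17 -0.3 ] [-0.012 -0.008  0.026] 0.49939326370918813
```

View pics/w6.png

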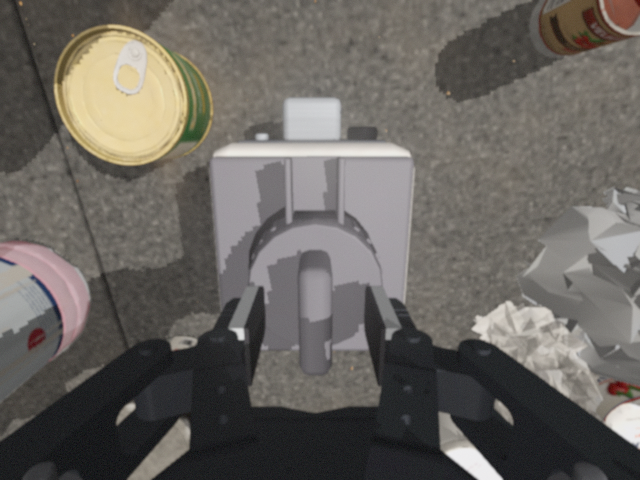

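Call:
jog_arm --pt "0 0 0 0 0 -0.3 50" --pt "0 0 0 0 0 -0.6 60" --pt "0 0 0 0 0 -0.8 60" --pt "0 0 0 0 0 -0.8 60" --pt "0 0 0 -0.5 0 -0.5 60" --pt "0 0 0 -0.5 0 0 60" --pt "0 0 0 0 0 0 60" --pt "0 0 0 0 0 0 60"

```text
time: 23.15
tool_pos: [0.5406, -0.2205, 0.43]
tool_rot: [-0.0, 0.07, 0.998, 0.0]
ft_force: [-0.8, -0.4, 0.7]
opening: 0.601
```

```bash
python3 g.py w7 chute_tip finger_bar feed_cap outlet
python3 - <<'E'
from h import *
f=np.load("w7.npz"); E=f["E"];K=f["K"]; P,m=cloud({"range_z":f["z"],"K":K},E)
d=np.hypot(P[...,0]-.497,P[...,1]+.2155)
b=m&(d<.05)&(P[...,2]>.148)&(P[...,2]<.17); q=P[b]; c,sz,a=cv2.minAreaRect((q[:,:2]*1000).astype(np.float32)); print("bar",c,sz,a,np.percentile(q[:,2],95))
t=m&(d<.03)&(P[...,2]>.122)&(P[...,2]<.14); print("cap top z",np.median(P[t][:,2]))
k=m&(abs(P[...,2]-.095)<.005)&(d<.1); c,sz,a=cv2.minAreaRect((P[k][:,:2]*1000).astype(np.float32)); print("deck",c,sz,a,np.median(P[k][:,2]))
dd,E2=cam("side"); cv2.imwrite("pics/s7.png",cv2.resize(dd["frame"][100:260,240:440],None,fx=3,fy=3))
E
```

```text
chute_tip [(0.73, [0.445, -0.2017, 0.1117])]
finger_bar [(0.58, [0.4986, -0.2176, 0.1425])]
feed_cap [(0.89, [0.5015, -0.2165, 0.1003]), (0.64, [0.4453, -0.2052, 0.1106])]
outlet [(0.58, [0.4134, -0.2049, 0.0488])]
23.4 [-0.388  0.354  0.063  1.281 -0.    -0.247] [ 0.04  0.33 -0.42] [-0.036 -0.016  0.005] 0.6023722818105292
bar (500.0440673828125, -213.6557159423828) (12.894566535949707, 45.305580139160156) 82.30620574951172 0.15869862127301712
cap top z 0.1301463044076368
deck (497.58001708984375, -215.04598999023438) (104.30131530761719, 111.3664321899414) 82.08248901367188 0.09423438297500925
```

View pics/w7.png

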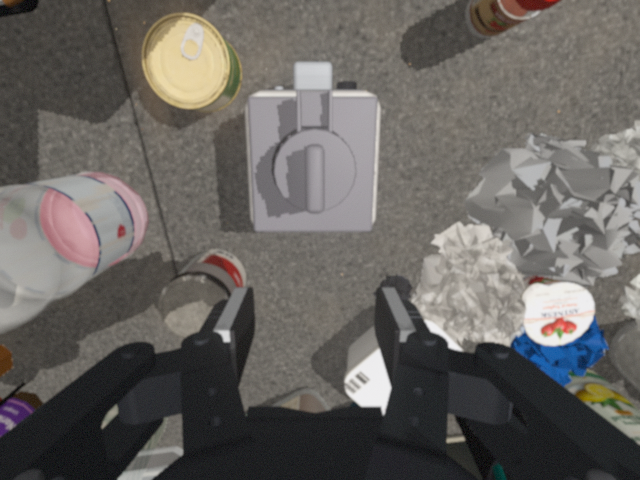

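View pics/s7.png

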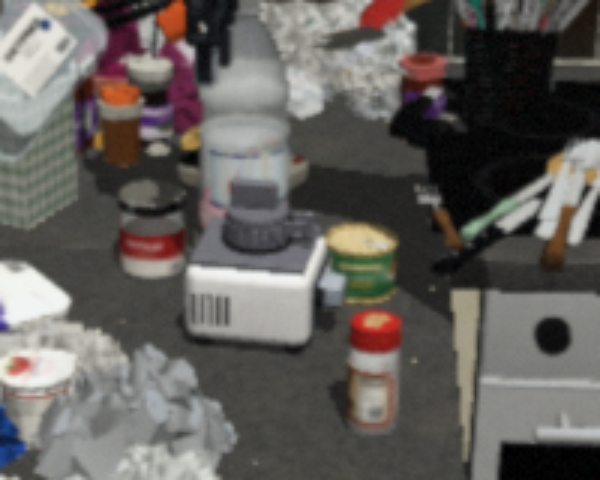

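```bash
python3 -c "
from station import r
print(r.job_done(), r.get_state()['time'])"
```

```text
the job is handed in; nothing more can be done
the job is handed in; nothing more can be done
```

The feed cap is screwed onto the grinder's neck with its chute pointing straight to the front over the outlet nose, and the gripper has let go and backed away. I handed the job in at about 23.5 s.

- **Finding the drop-in:** I set the cap down lightly on the thread and turned it clockwise until it dropped in. That was about 30° anticlockwise of the final direction. I then pressed it about 2 mm into the seal and turned it about 27° clockwise.
- **Holding:** Partway through the turn, a gentle lift reached about 9 N and the cap did not come up, so the thread was holding it. I did not repeat the lift at the final angle.
- **Force:** The highest contact reading I saw was about 13 N, with the cap riding on the ridges.
- **Last checks after release:** The finger bar and the grinder deck line up to within about 0.3°. The cap sits roughly 1.3 to 2 mm below the seal's free height. The bystanders in the last pictures stand where they were, but the mug and spoon were not in those views.
- **Disagreements:** My camera guess of about 240° for the drop-in angle, assuming the lugs lie across the cap, was wrong. I found the place by feel at about 200 to 205°. The trained networks' chute and outlet points differed by several mm between cameras, so I set the final angle from the deck edges instead.

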